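Clamp a carving blank to the board: home against the dogs, nip, quarter turn more

TASK

Set the carving blank home under the foot of the bar clamp, its plinth snug against all three bench dogs. Then turn the clamp's wooden knob clockwise until you feel the foot bite on the wood, and give it one quarter turn more from there, no further, so that the blank is held fast without being bruised. Let go, and leave the mallet, glue bottle, tin and gouge where they are.

Things in the scene. Friction and masses are not known exactly. Their poses are not given: they have to be found in the camera images.
- board: Grey film-faced plywood clamping board fixed on the bench, 360 (x) x 560 (y) x 18 mm, with 20 mm holes. Origin at the centre of its underside; x away from the robot, y to the left. Three fixed steel bench dogs (upright pins, 20 mm diameter, top 48 mm above the bench) stand at board x, y = (40, 80), (40, 130) and (-10, 180) mm: the first two stop the blank's +x side, the third its +y end.
- home (a point): Point on the board's top, 18 mm above the bench, at board x, y = (0, 120) mm, axes as the board's. The blank is home when its origin is here and its axes are parallel to these: side against two dogs, end against the third.
- blank: Loose limewood carving blank, 45 mm thick, 0.33 kg, lying on the board, top 63 mm above the bench. Origin: centre of the underside of its plinth, 60 (x) x 100 (y) mm. Towards -y follow a waist 40 mm wide in x (y -50 to -103 mm) and a head 52 mm wide (to -146 mm). The +y end and +x side go against the dogs. Starts on the board clear of the dogs, 8 to 18 cm from home, turned up to 0.35 rad.
- waist (a point): Centre of the blank's waist at blank x, y = (0, -75) mm, half-way up (22.5 mm above its underside), axes as the blank's: the place to grip it, across x, 40 mm wide and 53 mm long.
- clamp: Bar clamp in the board. Origin at the foot of its flat steel rail, at the board's top; rail 190 mm high. A grey cast arm reaches 140 mm along clamp -x to the screw, its top 110 to 120 mm above the board. The arm is springy along the screw's axis, 34 N per mm: pushing or pulling the knob up or down shifts the foot and falsifies the bite, so keep that force near zero.
- screw: Clamp screw. Origin on its upright axis, mid-height of the round fluted wooden knob: 40 mm diameter, gripped within 14 mm above or below the origin, at any angle, firmly (40 N or more), free all round. Clockwise from above screws it down; its yaw shows the turn. Knob and foot sink 10 mm per turn until the foot bites, then stay at that height while the arm springs up. Stays where it is left.
- collar (a point): Centre of the arm's threaded collar on the screw axis, 99 mm above the clamp's origin. The rubber-capped foot (28 mm diameter, turns with the screw) hangs below it, clear of the home blank's top by a few mm, each time different: do not lift the blank under it. The bite must be felt: free running takes 0.05 N m, from the bite on it climbs 0.2 to 0.5 N m per rad of turning (less while still).
- mallet: Carver's mallet of turned wood standing on its head, 92 mm diameter, 218 mm high, on the bench left of the board. Origin under its centre. Leave alone.
- glue: White glue bottle, 60 mm diameter, 165 mm high, on the far right of the board. Origin under its centre. Leave alone.
- tin: Low round tin, 80 mm diameter, 34 mm high, on the far side of the board. Origin under its centre. Leave alone.
- gouge: Carving gouge lying flat on the bench right of the board, 240 mm long along its y axis, 22 mm wide, 20 mm high. Leave alone.
There are look-alikes about, which are no part of the job. Of the things like the blank, leave any that is orange, turquoise or yellow; of the rest the larger one is meant.

How it is judged:
By the outcome, as a careful person would: the job done as asked, in the order asked, and still so for the second after the job is handed in, with the robot touching nothing.
It also fails if it takes over 70 s, if anything falls off the work surface, if the arm or the gripper's body presses on something with over 40 N, if the wrist force passes 120 N, or if a joint passes its speed limit or range.

ROBOT

A 7-joint arm with a two-finger parallel gripper is mounted at the origin on the work surface. World frame = base frame: x ahead of the robot, y to its left, z up, the work surface at z = 0. Lengths are in m, angles in degrees, forces in N, time in s.
With the tool pointing down it reaches from about 0.4 to 0.85 m from the base axis. Payload 10.4 kg.
Tool frame: the origin (TCP) lies at the very end of the fingers, on their centre line; the grasp point (between the pads) lies 19 mm behind it (env.hold_point_z is the distance from the TCP to the grasp point, in m); z points along the fingers, y is the direction in which the jaws open and shut (so a half turn about z gives the same grasp; the last joint's range is limited). The gripper opens to 85 mm and grips with 20 to 120 N. Pads are 22 mm wide; open, the fingers measure 114 mm over their backs; the gripper's body (76 mm by 85 mm) begins 54 mm behind the grasp point. The pads swing forward as they close: fully open they stand 13 mm farther back than shut.
Start: joints at [-72.8, 19.034, -3.707, 83.658, 1.238, 77.344, -5.071], TCP at [0.198, 0.593, 0.231] pointing down, gripper open.
Joint ranges: [-148.97, 148.97], [-28.65, 121.19], [-84.17, 76.75], [9.2, 138.47], [-72.65, 252.65], [3.7, 117.97], [-149.18, 149.18]. Speed limits (degrees/s): [127.2, 127.2, 159.86, 159.86, 180, 180, 180].

INTERFACE

Orientations are given as [roll, pitch, yaw] about the fixed x, y, z axes, in that order (R = Rz(yaw) Ry(pitch) Rx(roll)).
In Python, from station import env, hand, cams, workorder gives the robot as it stands. The module is installed in compiled form; this text tells all that it offers. Calls block until the motion is done:
- env.reach(position, orientation): joint-space move of the TCP to a pose.
- env.line_to(position, orientation=None, vel=0.15, max_force=None): straight line of the TCP; orientation=None keeps the orientation; vel is the mean speed in m/s. With max_force (N) it stops when the force on the tool has changed by that much, and returns True; else False.
- env.goto_joints(angles): joint-space move.
- hand.move_gripper(opening): opening from 0.0 (shut) to 1.0 (fully open); the grip force is fixed at half the most; returns when the fingers have stopped.
- env.hold(seconds).
- env.inverse_kinematics(position, orientation): joint angles nearest the present ones, or None.
- cams.get_image(name): name is "scene" or "top" or "wrist"; returns the picture (480x640x3 uint8, blue, green, red); there is no depth.
- cams.calibration(name): a dict with "camera_matrix" (3x3 intrinsics, pixels), "distortion" ([k1, k2, p1, p2, k3] as OpenCV has them; the pictures are not rectified), "rvec" (rotation vector, rad) and "tvec" (3), from world to camera coordinates, as OpenCV has them; the wrist camera has in their place "hand_eye" (4x4, takes a point from camera to tool coordinates, whose origin is the TCP and whose axes are the flange's). Camera axes: x right, y down, z forward; pixel columns grow to the right and rows downward; lengths in m; the calibration is good to about 2 mm. A picture is of the moment at which its call begins: read the wrist's pose just before it. calibration takes no time and is no camera call.
A pose or a line that the arm cannot do raises env.IKError and nothing moves.
- workorder.sign_off(): hands the job in, once; it reports no verdict.
Readings, each from a call of its own:
- env.get_clock(): time.
- env.get_joints(): joint angles.
- env.get_qd(): joint speeds.
- env.get_joint_torque(): joint torques, N m.
- env.get_tool_pos(): TCP position.
- env.get_ee_rot(): TCP orientation.
- env.get_contact_force(): force on the tool from outside, world axes, zero at the start.
- env.get_wrist_torque(): the same for the moment, N m.
- env.get_finger_gap(): opening from 0.0 (shut) to 1.0 (fully open).
Only numpy, scipy, OpenCV 4.12 (cv2) and the standard library are available. Lean on these libraries where they do the work, as an engineer would, in place of code of your own. Each camera call takes 0.05 s, during which the arm holds its last target. There are 200 camera calls.

## Working session

There is one attempt and no reset: what is moved stays moved. The work goes in short steps, each a Python script; the robot and the scene stay as the last script left them, time stands still between calls to the robot, and variables do not carry over. Pictures are saved under pics/ and viewed, about 8 in all and at most 12, crops included, and the job is handed in when it is done.

```bash
mkdir -p pics; ls
python3 - <<'E'
from station import env,hand,cams
import cv2,numpy as np
for n in("scene","top"):
    cv2.imwrite(f"pics/{n}0.png",cams.get_image(n))
    c=cams.calibration(n);R=cv2.Rodrigues(np.array(c["rvec"]))[0]
    print(n,(-R.T@np.array(c["tvec"]).ravel()).round(3),np.array(c["camera_matrix"]).round(0).tolist(),c["distortion"])
c=cams.calibration("wrist");print(c)
print(env.get_clock(),env.get_ee_rot(),env.get_tool_pos(),env.get_contact_force(),env.get_wrist_torque(),env.hold_point_z)
E
```

```text
pics
scene [1.303 0.422 1.022] [[459.0, 0.0, 320.0], [0.0, 459.0, 239.0], [0.0, 0.0, 1.0]] [-0.09172488  0.          0.          0.          0.        ]
top [0.26  0.039 1.091] [[434.0, 0.0, 323.0], [0.0, 434.0, 243.0], [0.0, 0.0, 1.0]] [0.01288059 0.         0.         0.         0.        ]
{'camera_matrix': array([[412.94131729,   0.        , 317.71637396],
       [  0.        , 412.94131729, 234.81394358],
       [  0.        ,   0.        ,   1.        ]]), 'distortion': array([-0.02560305,  0.        ,  0.        ,  0.        ,  0.        ]), 'hand_eye': array([[-1.26992689e-04, -9.65388659e-01, -2.60815493e-01,
         6.63905163e-02],
       [ 9.99999882e-01, -8.59769119e-08, -4.86587939e-04,
         5.55234310e-04],
       [ 4.69724053e-04, -2.60815524e-01,  9.65388544e-01,
        -1.44453858e-01],
       [ 0.00000000e+00,  0.00000000e+00,  0.00000000e+00,
         1.00000000e+00]])}
0.1 [-1.79930321e+02  3.76998949e-03  1.61506395e+02] [0.19816557 0.59241829 0.23061039] [-0.00276793  0.66991094 -0.08143378] [-0.02469219 -0.00942615 -0.01541418] 0.0187
```

View pics/top0.png

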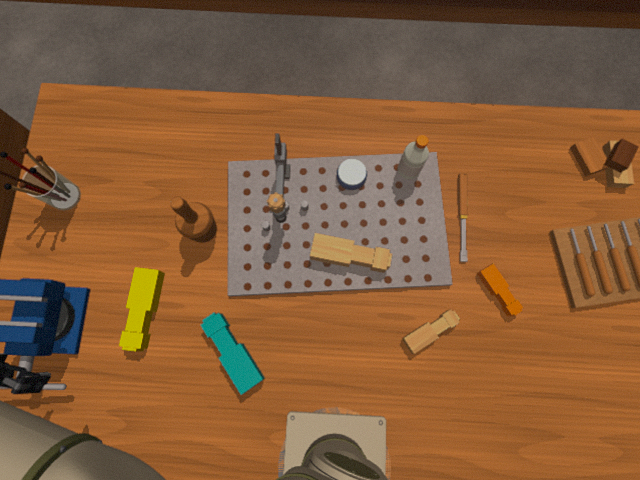

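View pics/scene0.png

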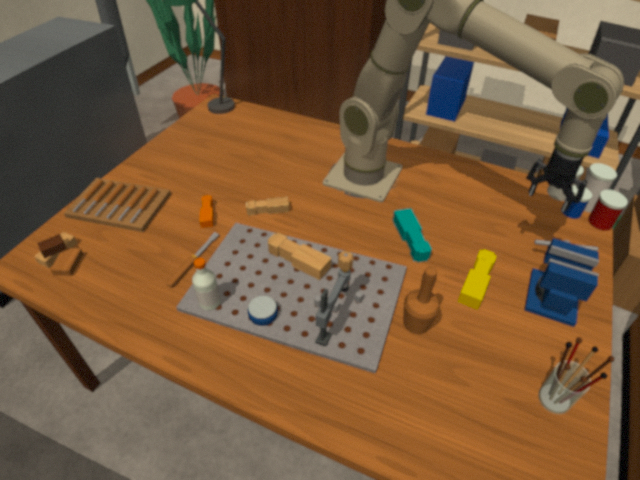

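The top view shows these blank-like things: large limewood on the board (350,252), small limewood (432,332), orange (500,290), turquoise (232,353) and yellow (141,308). The large limewood one on the board is meant. The knob is at top (276,202) and scene (346,262).

```bash
cat > h.py <<'E'
from station import env,hand,cams,workorder
import cv2,numpy as np
from scipy.spatial.transform import Rotation as Ro
def cam(n):
    c=cams.calibration(n);K,D=c["camera_matrix"],np.array(c["distortion"])
    if n=="wrist":
        T=np.eye(4);T[:3,:3]=Ro.from_euler("xyz",env.get_ee_rot(),degrees=True).as_matrix();T[:3,3]=env.get_tool_pos()
        M=T@np.array(c["hand_eye"]);return K,D,M[:3,:3],M[:3,3]
    R=cv2.Rodrigues(np.array(c["rvec"]))[0];return K,D,R.T,-R.T@np.array(c["tvec"]).ravel()
def rays(C,px):
    p=cv2.undistortPoints(np.array(px,float).reshape(-1,1,2),C[0],C[1])[:,0]
    d=np.c_[p,np.ones(len(p))]@C[2].T;return d/np.linalg.norm(d,axis=1)[:,None]
def plane(C,px,z):
    d=rays(C,px);return C[3]+d*((z-C[3][2])/d[:,2])[:,None]
def tri(C1,p1,C2,p2):
    A=[];b=[]
    for C,p in((C1,p1),(C2,p2)):
        d=rays(C,[p])[0];P=np.eye(3)-np.outer(d,d);A.append(P);b.append(P@C[3])
    return np.linalg.lstsq(np.vstack(A),np.hstack(b),rcond=None)[0]
def proj(C,X):
    R=C[2].T;return cv2.projectPoints(np.array(X,float).reshape(-1,1,3),cv2.Rodrigues(R)[0],-R@C[3],C[0],C[1])[0][:,0]
E
cat > m1.py <<'E'
from h import *
im=cv2.imread("pics/top0.png");C=cam("top");S=cam("scene")
hsv=cv2.cvtColor(im,cv2.COLOR_BGR2HSV)
g=((hsv[...,1]<60)&(hsv[...,2]>80)).astype(np.uint8)*255;m=np.zeros_like(g);m[140:310,215:465]=g[140:310,215:465]
m=cv2.morphologyEx(m,cv2.MORPH_CLOSE,np.ones((9,9)))
c=max(cv2.findContours(m,0,2)[0],key=cv2.contourArea)
q=cv2.approxPolyDP(cv2.convexHull(c),12,True)[:,0];print("board px",q.tolist())
q=np.array([[228,162],[437,153],[451,284],[229,295]]) if len(q)!=4 else q
w=plane(C,q,.018);print(w.round(4));print("centre",w.mean(0),[np.linalg.norm(w[i]-w[i-1]).round(4) for i in range(4)])
l=((hsv[...,0]>10)&(hsv[...,0]<28)&(hsv[...,1]>60)&(hsv[...,2]>150)).astype(np.uint8)*255
k=np.zeros_like(l);k[225:285,300:400]=l[225:285,300:400]
c=max(cv2.findContours(k,0,2)[0],key=cv2.contourArea);P=plane(C,c[:,0],.063)
r=cv2.minAreaRect(P[:,:2].astype(np.float32));print("blank",r)
print("knob",tri(C,(276,202),S,(346,262)))
o=cv2.resize(im[140:310,215:465],None,fx=3,fy=3,interpolation=2);cv2.drawContours(o,[((c-[215,140])*3)],-1,(0,0,255),1)
cv2.imwrite("pics/crop1.png",o)
E
python3 m1.py
```

```text
board px [[229, 162], [276, 140], [436, 152], [451, 283], [229, 295]]
[[ 0.7299  0.3144  0.018 ]
 [ 0.7843 -0.2422  0.018 ]
 [ 0.4322 -0.2728  0.018 ]
 [ 0.377   0.2758  0.018 ]]
centre [0.5808143  0.01882531 0.018     ] [np.float64(0.355), np.float64(0.5593), np.float64(0.3535), np.float64(0.5514)]
blank ((0.4926411807537079, -0.0191737562417984), (0.1969698816537857, 0.05889745056629181), 81.36334228515625)
knob [0.57249634 0.15964952 0.16968806]
```

View pics/crop1.png

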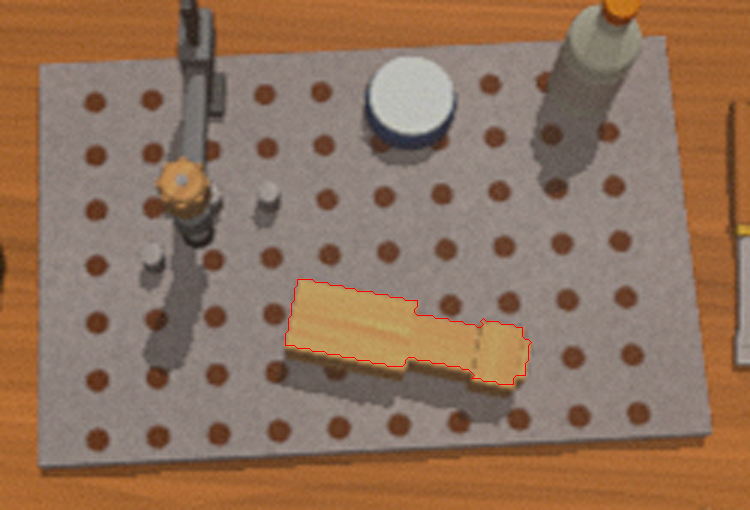

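The crop shows the blank cleanly outlined (60 x 197 mm, as specified), with its plinth towards +y. The dogs are at crop (268,190), (215,195) and (152,255), and the knob at (183,185). I'll go above it and look from close by.

Run:
```python
from h import *
env.reach([.30,.50,.40],[180,0,-120]);
env.reach([.52,.03,.30],[180,0,-88]);env.hold(.3)
print(env.get_clock(),env.get_joints(),env.get_tool_pos(),env.get_ee_rot())
C=cam("wrist");np.savez("w1.npz",K=C[0],D=C[1],R=C[2],p=C[3]);cv2.imwrite("pics/w1.png",cams.get_image("wrist"))
c=np.array([.5808,.0188]);a=np.radians(5.75);B=np.array([[np.cos(a),-np.sin(a)],[np.sin(a),np.cos(a)]])
for d in((.04,.08),(.04,.13),(-.01,.18)):print(proj(C,[*(c+B@d),.048]))
```

```text
Traceback (most recent call last):
station.IKError: the arm cannot take that pose within its joint ranges
```

Run:
```python
from h import *
print(env.get_clock(),np.round(env.get_joints(),1))
for p in([.52,.03,.30],[.49,-.046,.1],[.49,-.046,.02],[.575,.06,.02],[.572,.16,.155]):
  print(p,[(y,np.round(q[[0,6]],0).tolist()) for y in range(-180,180,20) if (q:=env.inverse_kinematics(p,[180,0,y])) is not None])
```

```text
1.5 [-56.8  12.4  -8.4  72.2   1.8  95.5  85.1]
[0.52, 0.03, 0.3] [(-180, [-27.0, 83.0]), (-160, [-26.0, 103.0]), (-140, [-26.0, 123.0]), (-120, [-25.0, 143.0]), (-40, [-70.0, -133.0]), (-20, [-70.0, -113.0]), (0, [-70.0, -93.0]), (20, [-70.0, -73.0]), (40, [-70.0, -53.0]), (60, [-6.0, -39.0]), (80, [-27.0, -17.0]), (100, [-27.0, 3.0]), (120, [-27.0, 23.0]), (140, [-28.0, 43.0]), (160, [-27.0, 63.0])]
[0.49, -0.046, 0.1] [(-180, [-24.0, 95.0]), (-160, [-25.0, 115.0]), (-140, [-25.0, 135.0]), (-120, [14.0, 147.0]), (-100, [63.0, 148.0]), (-80, [-63.0, -146.0]), (-60, [-59.0, -132.0]), (-40, [-59.0, -112.0]), (-20, [-59.0, -92.0]), (0, [-59.0, -72.0]), (20, [-59.0, -52.0]), (40, [-59.0, -32.0]), (60, [-8.0, -29.0]), (80, [-23.0, -6.0]), (100, [-23.0, 14.0]), (120, [-23.0, 34.0]), (140, [-24.0, 54.0]), (160, [-24.0, 74.0])]
[0.49, -0.046, 0.02] [(-180, [-25.0, 99.0]), (-160, [-25.0, 119.0]), (-140, [-25.0, 139.0]), (-120, [13.0, 145.0]), (-100, [52.0, 147.0]), (-80, [-55.0, -138.0]), (-60, [-55.0, -118.0]), (-40, [-55.0, -98.0]), (-20, [-55.0, -78.0]), (0, [-55.0, -58.0]), (20, [-55.0, 
[... 318 characters left out ...]
0]), (-60, [-59.0, -125.0]), (-40, [-59.0, -105.0]), (-20, [-59.0, -85.0]), (0, [-59.0, -65.0]), (20, [-59.0, -45.0]), (40, [-59.0, -25.0]), (60, [-24.0, -34.0]), (80, [-27.0, -12.0]), (100, [-26.0, 7.0]), (120, [-25.0, 27.0]), (140, [-25.0, 47.0]), (160, [-25.0, 67.0])]
[0.572, 0.16, 0.155] [(-180, [-31.0, 73.0]), (-160, [-30.0, 93.0]), (-140, [-29.0, 113.0]), (-120, [-28.0, 132.0]), (-100, [2.0, 143.0]), (-80, [31.0, 146.0]), (-60, [-69.0, -146.0]), (-40, [-69.0, -126.0]), (-20, [-69.0, -106.0]), (0, [-69.0, -86.0]), (20, [-69.0, -66.0]), (40, [-69.0, -46.0]), (60, [-29.0, -47.0]), (80, [-35.0, -25.0]), (100, [-34.0, -6.0]), (120, [-33.0, 14.0]), (140, [-33.0, 34.0]), (160, [-32.0, 54.0])]
```

Run:
```python
from h import *
env.reach([.53,.10,.30],[180,0,90]);env.hold(.3)
print(env.get_clock(),np.round(env.get_joints(),1),env.get_tool_pos(),env.get_ee_rot())
C=cam("wrist");np.savez("w1.npz",K=C[0],D=C[1],R=C[2],p=C[3]);cv2.imwrite("pics/w1.png",cams.get_image("wrist"))
c=np.array([.5808,.0188]);a=np.radians(5.75);B=np.array([[np.cos(a),-np.sin(a)],[np.sin(a),np.cos(a)]])
for d in((.04,.08),(.04,.13),(-.01,.18)):print(proj(C,[*(c+B@d),.048]))
```

```text
3.525 [-32.    6.1  18.   91.4  -1.9  82.7 -13.8] [0.52996119 0.10043498 0.30002575] [ 1.79999492e+02 -1.45564804e-03  9.00552602e+01]
[[403.30967943 192.38828409]]
[[400.80071132 139.83516989]]
[[343.24689205  89.50260865]]
```

View pics/w1.png

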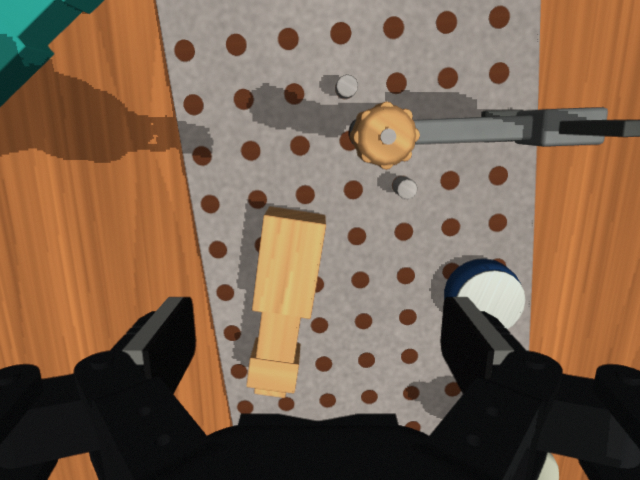

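In the wrist view, the dog tops are at (406,188) and (347,86), the knob top at (388,135), and the blank from (295,215) to (272,393) with its plinth towards the clamp. Dog 2 is hidden by the knob.

```bash
cat > m2.py <<'E'
from h import *
w=np.load("w1.npz");C=(w["K"],w["D"],w["R"],w["p"])
im=cv2.imread("pics/w1.png");hsv=cv2.cvtColor(im,cv2.COLOR_BGR2HSV)
g=((hsv[...,1]<40)&(hsv[...,2]>150)).astype(np.uint8)
def blob(x,y,r=14):
    m=np.zeros_like(g);m[y-r:y+r,x-r:x+r]=((hsv[...,1]<25)&(hsv[...,2]>140))[y-r:y+r,x-r:x+r]
    n,l,s,c=cv2.connectedComponentsWithStats(m);i=1+s[1:,4].argmax();return c[i],s[i]
for x,y in((406,188),(347,86)):print(blob(x,y))
D=plane(C,[(405.5,188),(347.5,86)],.048)[:,:2]
T=plane(cam("top"),[(215+270/3,140+188/3),(215+154/3,140+254/3)],.048)[:,:2]
print("dogs wrist",D,"top",T)
v=D[1]-D[0];u=np.array([-.05,.10]);a=np.arctan2(v[1],v[0])-np.arctan2(u[1],u[0])
print("yaw",np.degrees(a),"dist",np.linalg.norm(v),np.linalg.norm(u))
a=np.radians(5.75);B=np.array([[np.cos(a),-np.sin(a)],[np.sin(a),np.cos(a)]])
o=(D.mean(0)-B@np.array([.015,.13]));print("board origin",o,"home",o+B@[0,.12])
k=tri(C,(388,136),cam("top"),(276.2,201.5));k2=tri(C,(388,136),cam("scene"),(346,259));print("knob top",k,k2,"board",B.T@(k[:2]-o))
l=((hsv[...,0]>10)&(hsv[...,0]<28)&(hsv[...,1]>60)&(hsv[...,2]>165)).astype(np.uint8)*255
m=np.zeros_like(l);m[205:400,235:340]=l[205:400,235:340];m=cv2.morphologyEx(m,cv2.MORPH_OPEN,np.ones((3,3)))
c=max(cv2.findContours(m,0,2)[0],key=cv2.contourArea)[:,0]
P=plane(C,c,.063);r=cv2.minAreaRect(P[:,:2].astype(np.float32));print("blank",r)
# plinth side line fit: dominant sides
q=cv2.approxPolyDP(c.reshape(-1,1,2),4,True)[:,0];print(np.c_[q,plane(C,q,.063)[:,:2].round(4)].tolist())
E
python3 m2.py
```

```text
(array([407.53785901, 189.53524804]), array([392, 174,  28,  28, 383], dtype=int32))
(array([348.45575221,  83.55973451]), array([333,  72,  28,  24, 452], dtype=int32))
dogs wrist [[0.61447483 0.10668588]
 [0.5566362  0.19993128]] top [[0.61623    0.10096001]
 [0.55347484 0.19400861]]
yaw 5.245612989204674 dist 0.10972698150315684 0.1118033988749895
board origin [0.58365544 0.02245985] home [0.57163287 0.14185608]
knob top [0.5761194  0.1589746  0.16379908] [0.5730707  0.15992812 0.18152937] board [0.00617903 0.1365829 ]
blank ((0.4930070638656616, -0.01815183460712433), (0.1968555897474289, 0.060111772269010544), 81.12284088134766)
[[264.0, 216.0, 0.4788, 0.0822], [253.0, 310.0, 0.4645, -0.0148], [262.0, 312.0, 0.4735, -0.0169], [258.0, 358.0, 0.4674, -0.0695], [250.0, 359.0, 0.459, -0.0707], [246.0, 386.0, 0.4533, -0.1034], [257.0, 394.0, 0.4646, -0.1133], [283.0, 397.0, 0.4925, -0.117], [295.0, 389.0, 0.5055, -0.1069], [298.0, 365.0, 0.5091, -0.0777], [290.0, 363.0, 0.5007, -0.0753], [299.0, 319.0, 0.5108, -0.0246], [310.0, 318.0, 0.5219, -0.0235], [325.0, 224.0, 0.5366, 0.0745]]
```

```bash
cat >> h.py <<'E'
YAW=5.6;a=np.radians(YAW);B=np.array([[np.cos(a),-np.sin(a)],[np.sin(a),np.cos(a)]]);O=np.array([.5834,.0222])
GY=-.087
def pose(bx,by,dyaw,z):  # tool pose for blank origin at board (m), yaw rel. board
    t=np.radians(YAW+dyaw);g=O+B@[bx,by]+GY*np.array([-np.sin(t),np.cos(t)])
    return [*g,z],[180,0,90+YAW+dyaw]
def st(s=""):print(s,round(env.get_clock(),2),np.round(env.get_tool_pos(),4),"yaw",round(env.get_ee_rot()[2],2),"F",np.round(env.get_contact_force(),1),"M",np.round(env.get_wrist_torque(),3),"gap",round(env.get_finger_gap(),3))
E
python3 - <<'E'
from h import *
c=B.T@(np.array([.5003,.0293])-O);print(c)
d=-8.75-YAW
p,o=pose(*c,d,.12);env.reach(p,o);st()
p[2]=.027;print(env.line_to(p,o,vel=.1,max_force=8));st()
hand.move_gripper(0.0);st("gripped")
cv2.imwrite("pics/w2.png",cams.get_image("wrist"))
n=12
for i in range(1,n+1):
    s=i/n;p,o=pose(c[0]+s*(-.010-c[0]),c[1]+s*(.108-c[1]),d*(1-s),.027)
    if env.line_to(p,o,vel=.1,max_force=20):st("stopped");break
st("pre")
cv2.imwrite("pics/top1.png",cams.get_image("top"))
E
```

```text
[-0.08201056  0.01517525]
 4.53 [ 0.4883 -0.0556  0.1211] yaw 81.34 F [ 0.2  1.2 -0.7] M [-0.039  0.009  0.011] gap 1.0
False
 5.62 [ 0.4876 -0.0567  0.0276] yaw 81.25 F [0.  0.2 0.2] M [ 0.029  0.035 -0.002] gap 1.002
gripped 6.11 [ 0.4875 -0.0567  0.0274] yaw 81.25 F [-0.3  0.4  6.1] M [ 0.052  0.214 -0.036] gap 0.456
pre 9.26 [0.5721 0.042  0.0275] yaw 95.59 F [2.6 0.1 5.9] M [ 0.161 -0.292  0.162] gap 0.46
```

```bash
python3 -c "
import cv2,numpy as np
a=cv2.imread('pics/w2.png');b=cv2.imread('pics/top1.png')[140:310,215:465]
cv2.imwrite('pics/v2.png',np.hstack([cv2.resize(a,(400,300)),cv2.resize(b,(400,300),interpolation=2)]))"
```

```text
(no output)
```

View pics/v2.png

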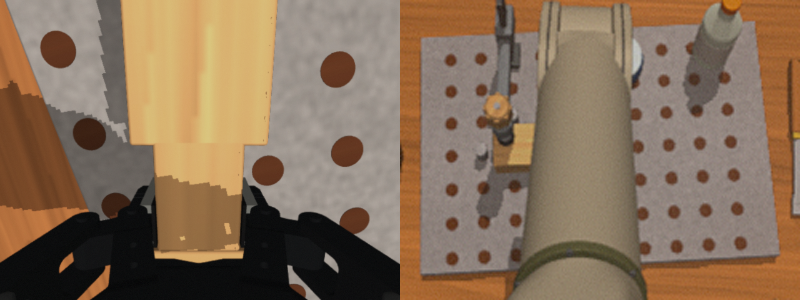

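Left: the pads sit across the waist as planned. Right: the blank is at the pre-pose just short of the dogs, with the clamp untouched. Next I'll seat it by force.

Run:
```python
from h import *
F=lambda:B.T@np.array(env.get_contact_force())[:2]
o=[180,0,90+YAW];z=.027
def go(d,n,lim,tag):
    p=np.array(env.get_tool_pos());t=p[:2]+B@(np.array(d)*n)
    r=env.line_to([*t,z],o,vel=.015,max_force=lim);st(f"{tag} {r} Fb {F().round(1)} bd {(B.T@(np.array(env.get_tool_pos())[:2]-O)).round(4)}")
st()
go((1,0),.018,8,"x")
go((0,1),.022,8,"y")
go((1,0),.004,6,"x")
```

```text
9.31 [0.5721 0.042  0.0275] yaw 95.57 F [3.6 1.2 5.6] M [ 0.019 -0.366  0.12 ] gap 0.46
x True Fb [-0.5 -0.2] bd [-0.0094  0.0208] 9.63 [0.572  0.042  0.0275] yaw 95.58 F [-0.5 -0.3  4.3] M [0.005 0.079 0.148] gap 0.457
y True Fb [-0.   0.3] bd [-0.009   0.0322] 10.5 [0.5713 0.0533 0.0275] yaw 95.57 F [-0.   0.3  4.2] M [0.034 0.076 0.033] gap 0.462
x True Fb [-0.8 -0.6] bd [-0.0088  0.0321] 10.71 [0.5716 0.0533 0.0275] yaw 95.59 F [-0.8 -0.6  5.4] M [0.024 0.012 0.169] gap 0.462
```

```bash
cat >> h.py <<'E'
def bd():return B.T@(np.array(env.get_tool_pos())[:2]-O)
def Fb():return B.T@np.array(env.get_contact_force())[:2]
def push(d,step,nmax,lim,yaw=90+YAW,z=.0275):
    d=np.array(d,float);t=bd()
    for i in range(nmax):
        t=t+d*step;env.line_to([*(O+B@t),z],[180,0,yaw],vel=.02);f=Fb()
        print(i,bd().round(4),f.round(1),np.round(env.get_wrist_torque()[2],3),round(env.get_clock(),2))
        if -f@d>lim:return True
    return False
E
python3 - <<'E'
from h import *
push((1,0),.001,14,12);st()
push((0,1),.0005,8,12);st()
E
```

```text
0 [-0.0086  0.0322] [-4.8 -1.6] 0.177 10.96
1 [-0.008   0.0322] [-7.9 -1.4] 0.344 11.21
2 [-0.007   0.0322] [-8.3 -2.6] 0.428 11.46
3 [-0.006   0.0322] [-8.2 -2.1] 0.349 11.71
4 [-0.005   0.0322] [-7.8 -1.7] 0.43 11.96
5 [-0.004   0.0322] [-8.4 -2.8] 0.435 12.21
6 [-0.003   0.0322] [-7.  -1.9] 0.385 12.46
7 [-0.002   0.0322] [-7.6 -1.4] 0.384 12.71
8 [-0.001   0.0322] [-7.3 -2.9] 0.418 12.96
9 [0.     0.0322] [-7.5 -2. ] 0.379 13.21
10 [0.0008 0.0322] [-9.3 -1.5] 0.492 13.46
11 [0.0008 0.0322] [-15.7  -1.8] 0.524 13.71
 13.71 [0.581  0.0543 0.0275] yaw 95.64 F [-15.4  -3.4  18.8] M [-0.588  2.774  0.524] gap 0.459
0 [0.0002 0.0322] [-4.9 -4. ] -0.088 13.98
1 [0.0002 0.0322] [-4.7 -4.7] -0.002 14.23
2 [0.0002 0.0322] [-4.  -7.7] 0.097 14.48
3 [0.0002 0.0322] [-4.6 -8.4] 0.21 14.73
4 [0.0002 0.0322] [-3.3 -9.7] 0.267 14.98
5 [0.0002 0.0322] [ -3.7 -11.4] 0.296 15.23
6 [0.0002 0.0323] [ -4.2 -13.6] 0.444 15.48
 15.48 [0.5805 0.0543 0.0275] yaw 95.46 F [ -2.8 -13.9   8. ] M [-2.281  0.422  0.444] gap 0.455
```

Run:
```python
from h import *
t=np.array([.0018,.0345])
piv=np.array([.03,.08]) # dog1 contact, board
def at(dy):
    r=np.radians(dy);R=np.array([[np.cos(r),-np.sin(r)],[np.sin(r),np.cos(r)]])
    return piv+R@(t-piv)
for dy in(0,-.4,-.8,-1.2,-.8,-.4,0,.4,.8,1.2):
    env.line_to([*(O+B@at(dy)),.0277],[180,0,90+YAW+dy],vel=.02)
    print(dy,round(env.get_ee_rot()[2]-90-YAW,2),bd().round(4),Fb().round(1),round(env.get_wrist_torque()[2],3),round(env.get_clock(),2))
```

```text
0 -0.08 [0.0005 0.0322] [-7.6 -8.6] 0.442 15.73
-0.4 -0.4 [0.0003 0.0322] [-6.8 -9.3] 1.239 15.98
-0.8 -0.81 [-0.      0.0321] [ -6.7 -11.1] 1.265 16.23
-1.2 -1.18 [-0.0005  0.0321] [ -7.8 -11.4] 1.611 16.48
-0.8 -0.87 [-0.0004  0.032 ] [ -8.6 -10.4] 0.782 16.73
-0.4 -0.5 [0.0001 0.0321] [-7.6 -9.8] 0.36 16.98
0 -0.1 [0.0007 0.0322] [-6.1 -9.8] 0.169 17.23
0.4 0.29 [0.0011 0.0322] [-5.6 -8.1] 0.003 17.48
0.8 0.7 [0.0014 0.0322] [-5.6 -6.9] -0.032 17.73
1.2 1.12 [0.0018 0.0323] [-5.8 -7.2] 0.044 17.98
```

Run:
```python
from h import *
t=np.array([.0022,.0355]);piv=np.array([.03,.08])
for dy in(.4,0,-.3,-.6):
    r=np.radians(dy);R=np.array([[np.cos(r),-np.sin(r)],[np.sin(r),np.cos(r)]])
    env.line_to([*(O+B@(piv+R@(t-piv))),.0277],[180,0,90+YAW+dy],vel=.02)
    print(dy,round(env.get_ee_rot()[2]-90-YAW,2),bd().round(4),Fb().round(1),round(env.get_wrist_torque()[2],3),round(env.get_clock(),2))
hand.move_gripper(1.0);st("open")
p=np.array(env.get_tool_pos());b=bd()
env.line_to([p[0],p[1],.10],vel=.15)
q=O+B@[.0,.0];env.line_to([*q,.24],[180,0,90+YAW],vel=.3);env.hold(.2);st()
C=cam("wrist");np.savez("w3.npz",K=C[0],D=C[1],R=C[2],p=C[3]);cv2.imwrite("pics/w3.png",cams.get_image("wrist"))
```

```text
0.4 0.37 [0.0013 0.0323] [ -6.6 -10.9] 1.065 18.23
0 -0.02 [0.0009 0.0323] [ -7.1 -11.7] 1.368 18.48
-0.3 -0.32 [0.0006 0.0322] [ -7.8 -13.9] 1.439 18.73
-0.6 -0.62 [0.0003 0.0322] [ -7.  -14.2] 1.505 18.98
open 19.5 [0.5816 0.0583 0.0276] yaw 95.02 F [ 0.6 -0.5  0.1] M [-0.014 -0.02   0.008] gap 0.998
 20.97 [0.5827 0.0226 0.2384] yaw 95.64 F [-0.1 -0.  -0.2] M [-0.018  0.012 -0.046] gap 1.001
```

View pics/w3.png

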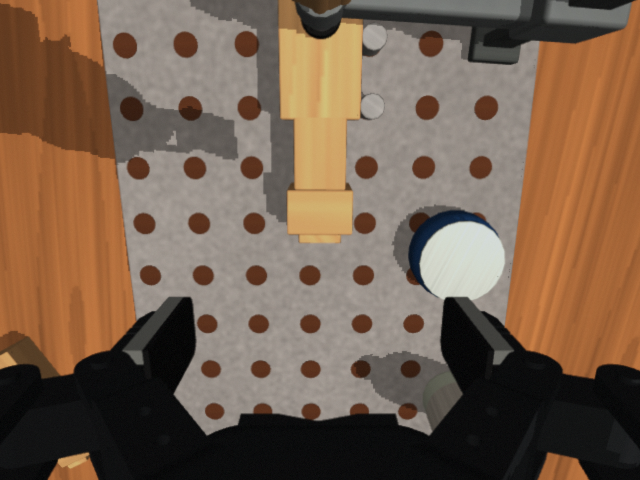

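The view shows the plinth's +x side touching both dogs (edge at x≈361, dogs at (374,38) and (372,106)) and the blank parallel to the board. Next is a second view of the knob, to triangulate it and see the third dog.

Run:
```python
from h import *
env.line_to([.57,.20,.30],[180,0,90],vel=.3);env.hold(.2);st()
C=cam("wrist");np.savez("w4.npz",K=C[0],D=C[1],R=C[2],p=C[3]);cv2.imwrite("pics/w4.png",cams.get_image("wrist"))
print(np.round(env.get_joints(),1))
```

```text
21.99 [0.5702 0.1983 0.2997] yaw 89.87 F [0.8 0.7 0.5] M [ 0.01  -0.03   0.043] gap 1.001
[-37.5  14.9  17.4  81.8  -4.4  84.1 -20.3]
```

View pics/w4.png

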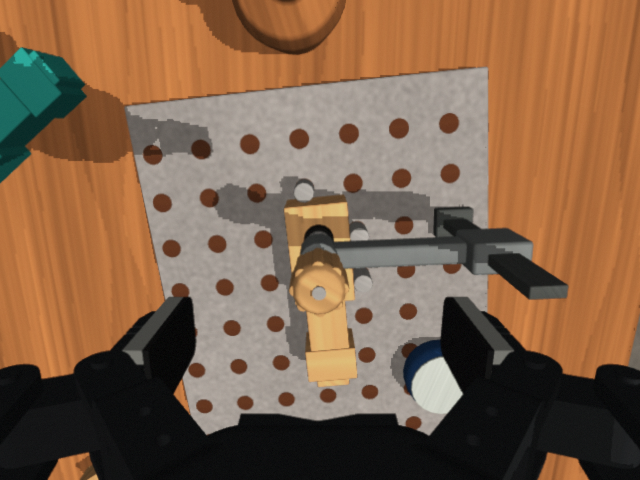

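Dog 3 at (304,191) sits against the blank's +y end. The knob hub is at (318,293).

Run:
```python
from h import *
L=lambda n:(lambda w:(w["K"],w["D"],w["R"],w["p"]))(np.load(n))
k=tri(L("w1.npz"),(388,136),L("w4.npz"),(318.5,293));print(k)
k3=tri(cam("top"),(276.2,201.5),L("w4.npz"),(318.5,293));print(k3)
im=cv2.imread("pics/w4.png");hsv=cv2.cvtColor(im,cv2.COLOR_BGR2HSV)
# knob size as height check
C=L("w4.npz");print(plane(C,[(292,288),(346,288)],k[2])[:,:2])
print(plane(C,[(304,190)],.048),O+B@[-.01,.18])
for y in(-100,-120,-130,-140,60,80):
    q=env.inverse_kinematics([k[0],k[1],.16],[180,0,y]);print(y,None if q is None else np.round(q,1))
```

```text
[0.57027455 0.15995278 0.1990865 ]
[0.56927824 0.15545093 0.18688954]
[[0.55337443 0.16343309]
 [0.58779056 0.16335145]]
[[0.55657921 0.20244002 0.048     ]] [0.5558828 0.2003651]
-100 [ 31.5  36.2 -71.2  91.6  34.9  77.8 125.9]
-120 [-20.5  17.6   0.5  94.3  -0.2  68.1 130. ]
-130 [-21.5  17.6   1.7  94.3  -0.6  68.1 120.3]
-140 [-22.5  17.6   2.9  94.4  -0.9  68.1 110.6]
60 [-37.3  18.1  20.9  95.2  -6.9  67.9 -44.7]
80 [-35.5  17.9  18.7  95.1  -6.1  67.9 -25.3]
```

```bash
python3 -c "
import cv2,numpy as np
a=cv2.imread('pics/scene0.png')[240:290,320:370];b=cv2.imread('pics/w4.png')[250:330,280:360];c=cv2.imread('pics/w1.png')[95:175,348:428]
r=lambda i,s:cv2.resize(i,(s,s),interpolation=cv2.INTER_CUBIC)
cv2.imwrite('pics/v5.png',np.hstack([r(a,400),np.vstack([r(b,200),r(c,200)])]))"
```

```text
(no output)
```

View pics/v5.png

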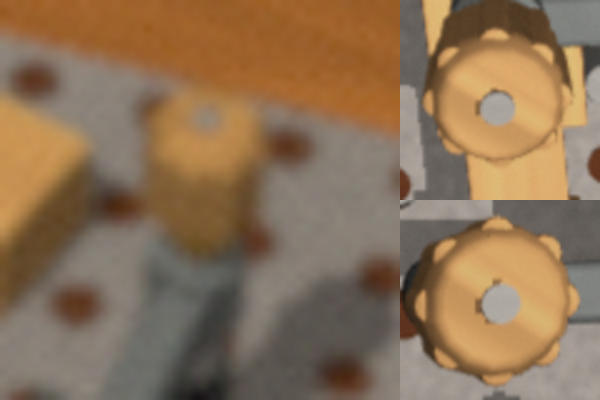

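The left crop puts the hub at scene (346.0,254.7) and the knob's lower front edge near row 271, so the knob is a tall cylinder below the hub.

Run:
```python
from h import *
L=lambda n:(lambda w:(w["K"],w["D"],w["R"],w["p"]))(np.load(n))
S=cam("scene")
for n,p in(("w1.npz",(388.4,135.8)),("w4.npz",(318.8,293.2))):
    k=tri(S,(346,254.8),L(n),p);print(n,k,"reproj",proj(S,k),proj(L(n),k))
for z in(.14,.15,.16,.17,.18,.19):print(z,proj(S,[.5735,.158,z]),proj(S,[.592,.163,z]))
```

```text
w1.npz [0.57136526 0.15951552 0.1947504 ] reproj [[346.17466273 254.83122199]] [[388.57445203 136.53362012]]
w4.npz [0.57052152 0.1582528  0.19399165] reproj [[345.82093299 254.65502003]] [[318.8976242  292.32550153]]
0.14 [[344.24789264 269.83737003]] [[343.2144669  275.46535915]]
0.15 [[344.4305135  267.23908398]] [[343.39307483 272.87261141]]
0.16 [[344.61524142 264.60855413]] [[343.57377719 270.24721546]]
0.17 [[344.80210954 261.94522558]] [[343.75660761 267.58859962]]
0.18 [[344.99115161 259.24853192]] [[343.94160035 264.89618006]]
0.19 [[345.18240196 256.51789496]] [[344.12879029 262.16936055]]
```

```bash
cat > turn.py <<'E'
from h import *
def rd(n=6):
    a=[]
    for _ in range(n):
        a.append([*env.get_contact_force(),env.get_wrist_torque()[2]]);env.hold(.01)
    return np.mean(a,0)
E
python3 - <<'E'
from turn import *
env.reach([.571,.159,.26],[180,0,-125]);st()
print(np.round(env.get_joints(),1))
env.line_to([.571,.159,.156],[180,0,-125],vel=.1,max_force=6);env.hold(.2);b=rd();print("base",b.round(3));st()
hand.move_gripper(0.0);st("grip")
t=np.array([.571,.159,.156])
for i in range(6):
    f=rd()-b;t=t+np.clip(f[:3]*.00012,-.0008,.0008);env.line_to(t,[180,0,-125],vel=.02)
    print(f.round(2),t.round(4),np.round(env.get_tool_pos(),4))
st();np.savez("t.npz",t=t,b=b)
E
```

```text
24.22 [0.571 0.159 0.26 ] yaw -125.04 F [ 0.9 -0.1  0.5] M [-0.034  0.036  0.015] gap 0.998
[-22.   14.    2.5  86.6  -0.6  79.4 125.5]
base [-0.033  0.07  -0.07  -0.002]
 25.66 [0.5712 0.1591 0.1564] yaw -125.0 F [-0.8 -0.1 -0.5] M [ 0.022  0.019 -0.008] gap 1.001
grip 26.15 [0.5707 0.1592 0.1562] yaw -124.99 F [-3.   0.4  3.1] M [ 0.049  0.828 -0.074] gap 0.453
[-3.7   0.36  4.08 -0.03] [0.5706 0.159  0.1565] [0.5707 0.1592 0.1564]
[ 0.39  1.47 -0.05 -0.01] [0.5706 0.1592 0.1565] [0.5707 0.1592 0.1564]
[ 0.65  0.95 -0.46 -0.01] [0.5707 0.1593 0.1564] [0.5707 0.1592 0.1564]
[-0.32  0.18 -0.29  0.02] [0.5706 0.1594 0.1564] [0.5707 0.1592 0.1564]
[ 0.38 -0.38  0.18  0.03] [0.5707 0.1593 0.1564] [0.5707 0.1593 0.1564]
[-0.02 -0.33 -0.18  0.05] [0.5707 0.1593 0.1564] [0.5707 0.1593 0.1564]
 27.95 [0.5707 0.1593 0.1564] yaw -125.0 F [0.6 0.5 0.2] M [0.01  0.05  0.077] gap 0.459
```

```bash
cat > run.py <<'E'
from turn import *
import sys
lim=float(sys.argv[1]);maxturn=float(sys.argv[2])
d=np.load("t.npz");t,b=d["t"],d["b"]
y0=env.get_ee_rot()[2];y=-125.;log=[];hit=0;turned=0
while turned<maxturn:
    y-=6;turned+=6;t=t+[0,0,-.01*6/360]
    env.line_to(t,[180,0,(y+180)%360-180],vel=.05)
    m=env.get_wrist_torque()[2];f=rd(4)-b
    t=t+np.clip(f[:3]*.0001,-.0006,.0006)
    yy=env.get_ee_rot()[2];log.append([turned,yy,f[3],m,f[2],f[0],f[1],env.get_tool_pos()[2]*1000,env.get_joints()[6],env.get_clock()])
    hit=hit+1 if f[3]>lim else 0
    if hit>=2 or abs(f[2])>12:break
L=np.array(log);np.set_printoptions(suppress=True,linewidth=150);print(L.round(3))
np.savez("t2.npz",t=t,b=b,y=y,L=L)
E
python3 run.py .17 252
```

```text
[[   6.    -130.831   -0.061   -0.07    -0.113   -0.134   -0.434  156.214  119.89    28.242]
 [  12.    -136.751   -0.048   -0.074   -0.081   -0.275    0.132  156.034  114.175   28.533]
 [  18.    -142.728   -0.038   -0.082    0.113   -0.383   -0.324  155.879  108.404   28.825]
 [  24.    -148.715   -0.06     0.013   -0.637    0.213    0.045  155.713  102.618   29.117]
 [  30.    -154.716   -0.048    0.       0.255   -0.026    0.172  155.551   96.831   29.408]
 [  36.    -160.711   -0.046   -0.086    0.21    -0.235    0.343  155.381   91.04    29.7  ]
 [  42.    -166.712   -0.053   -0.055   -0.387    0.117   -0.168  155.204   85.246   29.992]
 [  48.    -172.709   -0.063   -0.117   -0.076    0.311    0.056  155.047   79.463   30.283]
 [  54.    -178.711   -0.043   -0.026    0.556   -0.095    0.358  154.888   73.676   30.575]
 [  60.     175.286   -0.055   -0.07     0.424   -0.009    0.456  154.711   67.887   30.867]
 [  66.     169.286   -0.074   -0.116   -0.179   -0.209    0.551  154.539   62.101   31.158]
 [  72.     163.285   -0.054   -0.08    -0.246    0.125   -0.609  154.413   5
[... 2106 characters left out ...]
77    0.891    0.14   151.684  -75.571   38.158]
 [ 216.      19.279   -0.146   -0.145    2.088   -0.416    0.073  151.692  -81.229   38.45 ]
 [ 222.      13.274   -0.155   -0.155    1.771    0.091   -0.453  151.686  -86.889   38.742]
 [ 228.       7.272   -0.149   -0.135    1.091    0.29    -0.194  151.686  -92.528   39.033]
 [ 234.       1.274   -0.173   -0.196    2.166    0.096    0.272  151.692  -98.155   39.325]
 [ 240.      -4.727   -0.162   -0.195    1.039    0.138    0.025  151.689 -103.78    39.617]
 [ 246.     -10.731   -0.116   -0.081    1.79    -0.474    0.008  151.658 -109.387   39.908]
 [ 252.     -16.731   -0.114   -0.146    1.559   -0.172   -0.103  151.664 -114.985   40.2  ]]
```

Torque on the tool is negative in this direction. The bite is clear: z stops sinking and both |Mz| and Fz rise from about 166°. I'll fit the onset, finish the quarter turn, and look at the hub mark before letting go.

Run:
```python
from turn import *
d=np.load("t2.npz");L=d["L"];T=L[:,0];Z=L[:,7]
ang=(-125-L[:,1])%360
fr=T<=156;p=np.polyfit(ang[fr],Z[fr],1);pl=Z[T>=186];print("slope/turn",p[0]*360,"plateau",pl.mean(),pl.std())
on=(pl.mean()-p[1])/p[0];print("onset z",on, "first half plateau",(Z[(T>=174)&(T<=210)].mean()-p[1])/p[0])
m=(T>=186)&(T<=240);q=np.polyfit(ang[m],-L[m,2],1);base=-L[fr,2].mean();print("torque base",base,"slope/rad",q[0]*57.3,"onset M",(base-q[1])/q[0])
# physical bite was felt where sinking stopped; small pull-down counted
target=on+90-1;yaw=-125-target;print("target",target,"now",ang[-1])
t=d["t"].copy();b=d["b"];t[2]+=.0001
c=ang[-1];n=max(1,int(np.ceil((target-c)/2)))
for i in range(1,n+1):
    y=-125-(c+(target-c)*i/n);env.line_to(t,[180,0,(y+180)%360-180],vel=.05)
    f=rd(6)-b;t=t+np.clip(f[:3]*.0001,-.0004,.0004);print(f.round(3),round(env.get_ee_rot()[2],2))
for i in range(3):
    env.line_to(t,vel=.03);f=rd(6)-b;t=t+np.clip(f[:3]*.0001,-.0004,.0004);print("settle",f.round(3),round(env.get_tool_pos()[2]*1e3,2))
st();cv2.imwrite("pics/w6.png",cams.get_image("wrist"))
C=cam("wrist");np.savez("w6.npz",K=C[0],D=C[1],R=C[2],p=C[3])
```

```text
slope/turn -9.974116833715122 plateau 151.69116528672996 0.019055381147555207
onset z 169.01838043868756 first half plateau 168.08462768629343
torque base 0.05606689701160382 slope/rad 0.08001857832299443 onset M 157.03286296065588
target 258.0183804386876 now 251.73095497998253
[ 2.346 -0.32  -3.222  0.245] -18.18
[-1.532 -0.274  1.447  0.164] -19.81
[ 0.123 -0.453 -0.758  0.169] -21.39
[-0.987  0.204  0.064  0.166] -22.96
settle [ 0.353  0.372 -1.238  0.283] 151.66
settle [-0.827  0.016  0.915  0.282] 151.66
settle [ 0.319  0.329 -0.184  0.294] 151.66
 42.3 [0.5709 0.1592 0.1517] yaw -23.02 F [0.8 0.6 0.4] M [-0.027 -0.025  0.289] gap 0.453
```

View pics/w6.png

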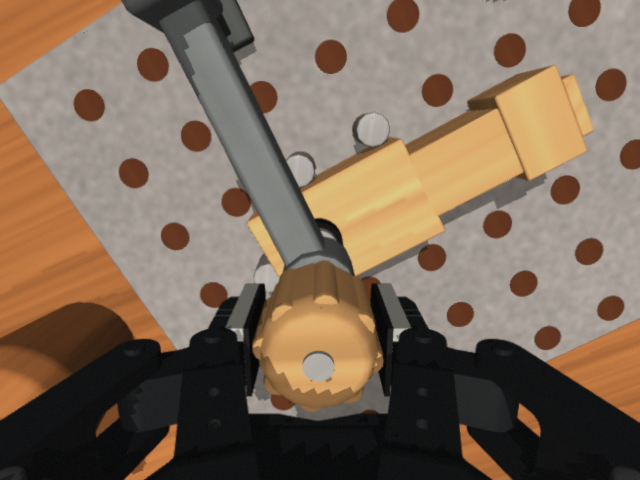

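The hub mark can check for slip, so I'll zoom in on this and compare it with w4. Then I'll release, since forces are near zero and z is steady.

Run:
```python
from h import *
st("before");hand.move_gripper(1.0);st("open")
p=env.get_tool_pos();env.line_to([p[0],p[1],.30],vel=.15);st("up")
env.line_to([.57,.20,.30],[180,0,-23],vel=.3);
env.reach([.57,.20,.30],[180,0,90]);env.hold(.2);st()
C=cam("wrist");np.savez("w7.npz",K=C[0],D=C[1],R=C[2],p=C[3]);cv2.imwrite("pics/w7.png",cams.get_image("wrist"))
r=lambda i,s:cv2.resize(i,(s,s),interpolation=cv2.INTER_CUBIC)
A=cv2.imread("pics/w4.png");N=cv2.imread("pics/w7.png")
cv2.imwrite("pics/v7.png",np.vstack([np.hstack([r(A[250:330,280:360],300),r(N[250:330,280:360],300)]),np.hstack([r(A[170:310,250:390],300),r(N[170:310,250:390],300)])]))
```

```text
before 42.35 [0.571  0.1593 0.1517] yaw -23.02 F [0.7 0.7 0.1] M [-0.042 -0.047  0.302] gap 0.456
open 42.88 [0.5709 0.1593 0.1517] yaw -23.02 F [ 0.6 -0.3  0.3] M [-0.035  0.024 -0.001] gap 0.998
up 44.02 [0.5705 0.1592 0.2991] yaw -23.02 F [ 1.3 -0.3 -0.1] M [0.026 0.026 0.027] gap 0.996
 46.17 [0.57 0.2  0.3 ] yaw 89.98 F [ 0.1 -0.6  0.4] M [0.047 0.025 0.048] gap 1.002
```

View pics/v7.png

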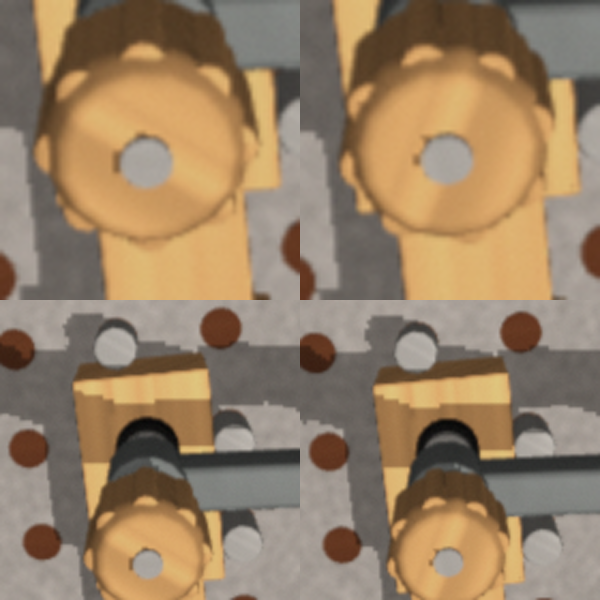

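Bottom row: the blank has not moved against the three dogs. Top row: the lobe at 90° now sits at about 103°. A turn of 258° predicts 102° (the lobes repeat every 45°), and the grain direction agrees, so there was no slip. One numeric check of the fit, then I'll hand in.

Run:
```python
from h import *
w=np.load("w3.npz");C=(w["K"],w["D"],w["R"],w["p"])
im=cv2.imread("pics/w3.png");hsv=cv2.cvtColor(im,cv2.COLOR_BGR2HSV)
l=(hsv[...,0]>10)&(hsv[...,0]<28)&(hsv[...,1]>70)&(hsv[...,2]>150)
E=[(max(np.where(l[r,320:372])[0])+320.5,r) for r in range(50,114,3)]
P=(plane(C,E,.063)[:,:2]-O)@B;f=np.polyfit(P[:,1],P[:,0],1);print("edge yaw vs board deg",-np.degrees(np.arctan(f[0])),"x",P[:,0].mean(),"y",P[[0,-1],1])
D=(plane(C,[(374.5,38),(372,105.5)],.048)[:,:2]-O)@B;print("dogs",D,"gap mm",(D[:,0]-.01-np.polyval(f,D[:,1]))*1e3)
```

```text
edge yaw vs board deg -0.3513972898750497 x 0.0300818231204927 y [0.11815163 0.07445485]
dogs [[0.04093779 0.12895485]
 [0.04062424 0.08043363]] gap mm [0.65713367 0.64117652]
```

```bash
python3 -c "
from h import *
workorder.sign_off();st()"
```

```text
the job is handed in; nothing more can be done
the job is handed in; nothing more can be done
```

I set the blank home against all three dogs, screwed the clamp down to the bite plus a quarter turn, let go and handed the job in at about 46 s. No verdict is reported.

- **Blank:** I slid the large limewood blank home by its waist without lifting it and felt the dogs on both the side and the end. After release, the camera put the plinth's +x side parallel to the two side dogs. It measured a gap of about 0.65 mm at each, which is within the 2 mm calibration. The end sat against the third dog, and the close-ups before and after clamping look the same.
- **Clamp:** The knob sank 10 mm per turn and stopped at about 168–169° of turning, which I took as the bite. I stopped at 258°, so 89–90° past it. Vertical force on the knob stayed at about 3 N or less throughout. The knob's lobes and grain showed no slip in the fingers.
- **Disagreements:**
  - The twisting-torque readings gave a less reliable bite, at about 157°. They had the opposite sign during the fast 6° steps, probably from overshoot at each stop, so I went by where the sinking stopped.
  - In the slow final steps the torque had the expected sign and reached about 0.3 N m at rest.
- **Left alone:** I did not approach the mallet, glue bottle, tin or gouge, but I took no final picture checking all four.

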